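Hold a walnut synth cheek to fence, table and stop with a push stick

TASK

We are dry-running a stopped groove, with the cutter wound down: take the orange push stick out of its slot in the wooden caddy and use it, never your hand, to bring the loose walnut end cheek by the router fence up to the stop block. Then hook the stick's notch over the middle of the cheek's top edge that faces away from the fence and, with the handle leaning back, press with one slanting push, so that the cheek lies flat on the table, flush along the fence, with its end against the stop. Finish while still holding it there, pressed to both the table and the fence; do not let go, and leave the other things on the bench alone.

Things in the scene. Friction and masses are not known exactly. Their poses are not given: they have to be found in the camera images.
- table: the plywood bench that is also the router table: its top is level, at the height z = 0 on which all things stand; its origin is of no use. A flush aluminium router plate (235 x 306 mm, red ring in the middle) is let into it and has no effect on motion
- fence: fixed router fence, 480 mm long facing of white board 46 mm high and 18 mm thick with an aluminium extrusion of 42 mm height behind it (black dust port at the back). Origin: on the working face, middle of its length, at table level. Its x axis points into the fence (square to the face, away from the robot), y along the face to the left, z up; the working face is the plane x = 0 of this frame
- stop: fixed light-wood stop block on the table against the left part of the fence's face: 56 mm out from the fence, 36 along it, 46 high, dark bracket on top (51 high) and red knob behind the face (69 high). Origin: inside corner of fence face, stop face and table; axes parallel to the fence's. Stop face is its plane y = 0, the block on the +y side, the cheek belongs on the -y side
- cheek: loose dark walnut end cheek, flat board 80 mm (its x) by 180 mm (its y) by 22 mm thick, about 0.2 kg, with two small brass inserts, lying in front of the fence, turned up to 0.2 rad from it. Origin: centre of the underside, z up, +x edge towards the fence, +y end towards the stop. It slides with a friction of about 0.3 on table, fence and stick
- cheek_corner (a point): on the cheek: lower corner of its fence-side edge at the stop end (cheek x = +40, y = +90, z = 0 mm); it belongs at the stop's origin
- cheek_tail (a point): on the cheek: lower corner of its fence-side edge at the other end (cheek x = +40, y = -90, z = 0 mm)
- caddy: fixed wooden caddy block 80 (x) x 130 (y) x 75 mm high, left or right of the work; the push stick's slot is at its y = +30 mm, 60 mm deep, four spare cutters stand at its y = -20 and -45 mm, up to 100 mm high. Origin: centre of its underside
- push_stick: orange push stick, 220 mm long, 32 mm wide (its x), 18 mm thick (its y), round top end, 0.09 kg. Stands upright in the caddy's slot, foot 15 mm above the table, top at 235 mm, 1.5 mm play to each side, so it may lean 2 degrees. Origin: under the middle of its foot; z runs up the stick. The foot has a notch (see point notch). No pose is given while it is held
- notch (a point): inner corner of the stick's notch, mid-thickness (stick x 0, y 0, z 9.3 mm). 90 degree notch made for a 40 degree lean: with the handle end leant 40 degrees towards the stick's own -x side (away from the fence), one face (13 mm) lies level on the cheek's top, pointing to +x; the other (12 mm, the heel) stands upright against the cheek's edge. Belongs at cheek x = -40, z = 22 mm
- glue_bottle: bystander: white glue bottle, 56 mm across, 150 mm high, left or right of the work (on the side where the caddy is not); origin under its centre
- finished_cheek: bystander: a second walnut cheek of 80 x 180 x 22 mm that already has its groove, lying well to the right of the fence; origin centre of its underside
- knob_tray: bystander: grey tray 100 x 150 x 30 mm with knobs, to the left; origin under its centre
- spanner: bystander: steel collet spanner 170 mm long lying flat between the robot and the work; origin on its underside
Mind the look-alikes: they are no part of the job. Of the things that look like the push_stick, the middle-sized one is meant.

How it is judged:
By the outcome, as a careful person would: the job done as asked, in the order asked, and still so for the second after the job is handed in, while the arm keeps its last pose, push and grip.
It also fails if it takes over 58 s, if anything falls off the work surface, if the arm or the gripper's body presses on something with over 40 N, if the wrist force passes 120 N, or if a joint passes its speed limit or range.

ROBOT

A 7-joint arm with a two-finger parallel gripper is mounted at the origin on the work surface. World frame = base frame: x ahead of the robot, y to its left, z up, the work surface at z = 0. Lengths are in mm, angles in rad, forces in N, time in s.
With the tool pointing down it reaches from about 400 to 875 mm from the base axis. Payload 19.3 kg.
Tool frame: the origin (TCP) lies at the very end of the fingers, on their centre line; the grasp point (between the pads) lies 19 mm behind it (grip_point_offset is the z of the grasp point in the tool frame, in mm); z points along the fingers, y is the line along which they close (so a half turn about z gives the same grasp; the last joint's range is limited). The gripper opens to 85 mm and grips with 20 to 120 N. Pads are 22 mm wide; open, the fingers measure 114 mm over their backs; the gripper's body (76 mm by 85 mm) begins 54 mm behind the grasp point. The pads swing forward as they close: fully open they stand 13 mm farther back than shut.
Start: joints at [-1.236, 0.521, -0.036, 1.599, 0.021, 1.021, -0.113], TCP at [246.164, 574.472, 231.291] pointing down, gripper open.
Joint ranges: [-2.91, 2.91], [-0.3, 2.13], [-1.5, 1.42], [0.17, 2.43], [-1.26, 4.41], [0.16, 1.93], [-2.52, 2.52]. Speed limits (rad/s): [1.89, 1.89, 2.39, 2.39, 3.01, 3.01, 3.01].

INTERFACE

Orientations are given as a 3x3 rotation matrix whose columns are the frame's x, y, z axes.
In Python, from workcell import movep, movel, goto_joints, open_gripper, clamp, wait, inverse_kinematics, read_state, camera, PlanningError, finish_job, grip_point_offset gives the robot as it stands. Calls block until the motion is done:
- movep(position, orientation): joint-space move of the TCP to a pose.
- movel(position, frame=None, max_speed=150, guard=None): straight line of the TCP; frame=None keeps the orientation; max_speed is the mean speed in mm/s. With guard (N) it stops when the force on the tool has changed by that much, and returns True; else False.
- goto_joints(angles): joint-space move.
- open_gripper() and clamp(): open the fingers fully, or close them until they stop; the grip force is fixed at half the most.
- wait(seconds).
- inverse_kinematics(position, orientation): joint angles nearest the present ones, or None.
- read_state(): the state.
- camera(name): name is "scene" or "top" or "wrist"; returns a dict with "image" (480x640x3 uint8, blue, green, red), "range_z" (480x640 float32, mm along the optical axis (not along the pixel's ray), 0 where there is no reading), "fx", "fy", "cx", "cy" (pixels), "dist_coeffs" ([k1, k2, p1, p2, k3] as OpenCV has them; the pictures are not rectified), "cam_to_world" (4x4, takes a point from camera to world coordinates). Camera axes: x right, y up, looking along -z (the intrinsics and any distortion apply to the point x, -y, -z); pixel columns grow to the right and rows downward; lengths in mm; the calibration is good to about 2 mm. A picture is of the moment at which its call begins.
A pose or a line that the arm cannot do raises PlanningError and nothing moves.
- finish_job(): hands the job in; it is judged then, once.
The state is a dict: "time": time; "qpos": joint angles; "qvel": joint speeds; "joint_efforts": joint torques, N m; "eef_pos": TCP position; "tool_rot": TCP orientation; "ft_force": force on the tool from outside, world axes, zero at the start; "torque": the same for the moment, N m; "finger_gap": finger opening in mm; "gripper_force": force on a finger pad.
Only numpy, scipy, OpenCV 4.12 (cv2) and the standard library are available. Lean on these libraries where they do the work, as an engineer would, in place of code of your own. Each camera call takes 0.05 s, during which the arm holds its last target. There are 200 camera calls.

## Working session

There is one attempt and no reset: what is moved stays moved. The work goes in short steps, each a Python script; the robot and the scene stay as the last script left them, time stands still between calls to the robot, and variables do not carry over. Pictures are saved under pics/ and viewed, at most 10 in all, crops included, and the job is handed in when it is done.

```bash
ls; mkdir -p pics; cat > h.py <<'E'
import numpy as np, cv2
from workcell import *
def ray(c,px):
    K=np.array([[c["fx"],0,c["cx"]],[0,c["fy"],c["cy"]],[0,0,1.]])
    u=cv2.undistortPoints(np.array(px,float).reshape(-1,1,2),K,np.array(c["dist_coeffs"],float)).reshape(-1,2)
    T=np.array(c["cam_to_world"]); d=np.c_[u[:,0],-u[:,1],-np.ones(len(u))]
    return T[:3,3],d@T[:3,:3].T,d
def onplane(c,px,z):
    o,d,_=ray(c,px); return o+d*((z-o[2])/d[:,2])[:,None]
def cloud(c):
    v,u=np.mgrid[0:480,0:640]; o,d,_=ray(c,np.c_[u.ravel(),v.ravel()])
    P=o+d*c["range_z"].reshape(-1,1); P[c["range_z"].ravel()==0]=np.nan
    return P.reshape(480,640,3)
E
python3 - <<'E'
from h import *
import pickle
for n in ("scene","top"):
    c=camera(n); cv2.imwrite(f"pics/{n}0.png",c["image"]); pickle.dump(c,open(n+".pkl","wb"))
    print(n,np.array(c["cam_to_world"]).round(2).tolist())
s=read_state(); print(s["time"],s["tool_rot"],s["ft_force"],s["finger_gap"],grip_point_offset)
E
```

```text
pics
scene [[-0.84, -0.38, 0.39, 1172.92], [0.55, -0.57, 0.61, 1101.73], [-0.01, 0.73, 0.69, 1227.92], [0.0, 0.0, 0.0, 1.0]]
top [[-0.02, 1.0, -0.1, 374.04], [-1.0, -0.02, -0.01, 74.25], [-0.01, 0.1, 1.0, 1402.2], [0.0, 0.0, 0.0, 1.0]]
0.1 [[-9.19156255e-01  3.93892950e-01 -3.51619407e-04]
 [ 3.93893101e-01  9.19155726e-01 -9.87562946e-04]
 [-6.58010904e-05 -1.04622512e-03 -9.99999451e-01]] [-1.16966887  0.1672833  -0.37388942] 85.47815025523865 -18.700000000000003
```

View pics/top0.png

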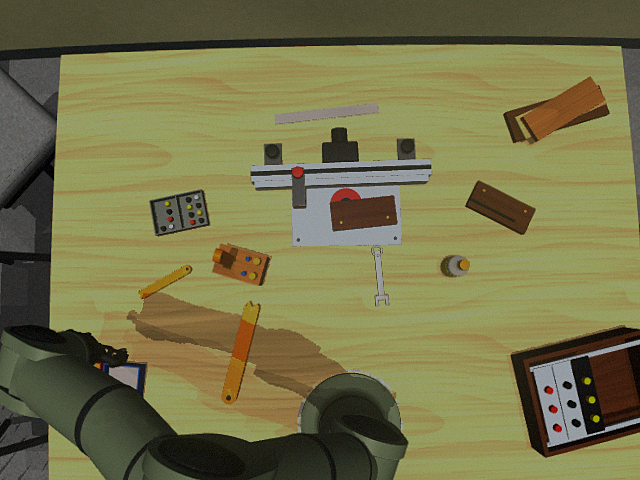

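View pics/scene0.png

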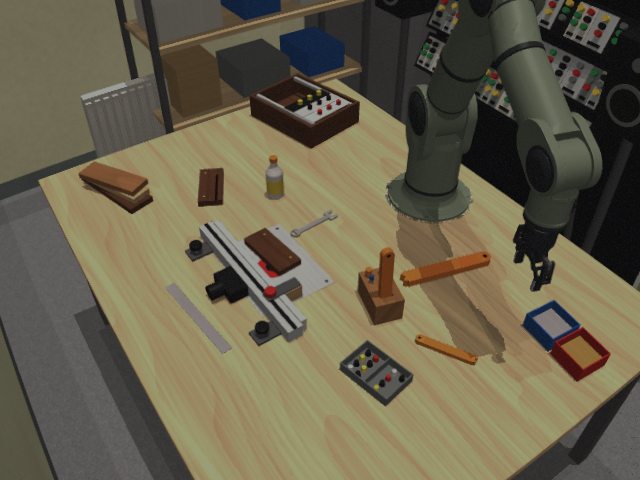

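The top picture shows the cheek at about (363,213), stop at (299,187), fence along rows 160-190, and caddy at (242,263) with the stick at its left end (220,255). The glue bottle is at (456,265) and the spanner at (379,275). The scene view shows the stick upright in the caddy at (386,272).

```bash
cat > m.py <<'E'
from h import *
import pickle
def rect(P):
    r=cv2.minAreaRect(P[:,:2].astype(np.float32)); return np.round(r[0],1),np.round(r[1],1),round(r[2],2),np.round(cv2.boxPoints(r),1).tolist()
for n in ("top","scene"):
    c=pickle.load(open(n+".pkl","rb")); P=cloud(c); hsv=cv2.cvtColor(c["image"],cv2.COLOR_BGR2HSV)
    print(n,c["fx"],c["dist_coeffs"])
    v,u=(np.s_[195:235],np.s_[325:402]) if n=="top" else (np.s_[222:278],np.s_[240:305])
    print("table z", np.nanmedian(P[225:240,300:325,2]) if n=="top" else np.nanmedian(P[300:320,340:350,2]))
    m=np.zeros((480,640),bool); m[v,u]=True
    Z=P[...,2]
    ck=m&(Z>14)&(Z<30)&(c["image"][...,2]<130)
    print("cheek",ck.sum(),np.median(Z[ck]),rect(P[ck]))
    # caddy & stick
    B=m*0; 
    v,u=(np.s_[235:295],np.s_[200:280]) if n=="top" else (np.s_[240:330],np.s_[350:415])
    m[:]=0; m[v,u]=True
    cd=m&(Z>66)&(Z<84); print("caddy top",cd.sum(),np.median(Z[cd]),rect(P[cd]))
    st=m&(Z>150)
    print("stick",st.sum(),np.nanmax(Z[st]) if st.any() else 0, rect(P[st]))
    for lo,hi in ((85,140),(140,160),(160,200),(200,225),(225,245)):
        s=m&(Z>lo)&(Z<hi); 
        if s.sum()>3: print(lo,hi,s.sum(),rect(P[s])[:3])
    # fence
    m[:]=0; v,u=(np.s_[150:215],np.s_[240:440]) if n=="top" else (np.s_[215:340],np.s_[195:310])
    m[v,u]=True
    f=m&(Z>38)&(Z<56); print("fence",f.sum(),rect(P[f]))
    cv2.imwrite(f"pics/z_{n}.png",np.clip(np.nan_to_num(Z),0,255).astype(np.uint8))
E
python3 m.py
```

```text
top 503.04330488629546 [-0.07737038  0.          0.          0.          0.        ]
table z -1.0029371102173172
cheek 1823 20.365224640263023 (array([574.9, -46.2]), array([ 80.9, 181.1]), 5.5, [[526.0, 40.099998474121094], [543.2999877929688, -140.1999969482422], [623.9000244140625, -132.5], [606.5, 47.900001525878906]])
caddy top 1146 73.52359845271621 (array([435. , 291.2]), array([131.5,  80.3]), 73.41, [[377.79998779296875, 239.6999969482422], [454.70001220703125, 216.8000030517578], [492.29998779296875, 342.79998779296875], [415.29998779296875, 365.70001220703125]])
stick 192 238.67631567553804 (array([448.9, 318.1]), array([19.3, 34.3]), 76.22, [[429.8999938964844, 312.79998779296875], [463.29998779296875, 304.70001220703125], [467.8999938964844, 323.3999938964844], [434.5, 331.6000061035156]])
85 140 170 (array([434.3, 276.9]), array([84.9, 56.3]), 67.27)
140 160 23 (array([442.9, 312.6]), array([11.6, 34.6]), 51.35)
160 200 43 (array([444.2, 311. ]), array([ 9.7, 32.8]), 54.98)
200 225 46 (array([449.5, 317.6]), array([17.7, 32.9]), 75.93)
225 245 95 (array([449.2, 317.9]),
[... 892 characters left out ...]
6.1]), 69.68, [[430.3999938964844, 314.70001220703125], [464.29998779296875, 302.1000061035156], [473.0, 325.3999938964844], [439.1000061035156, 338.0]])
85 140 290 (array([443.4, 284.3]), array([98.4, 35.7]), 81.36)
140 160 73 (array([454.5, 324.5]), array([21. , 34.3]), 44.91)
160 200 173 (array([455. , 323.5]), array([20.3, 36.5]), 45.02)
200 225 104 (array([456.8, 324.5]), array([22.1, 35.2]), 45.65)
225 245 84 (array([453.9, 318.7]), array([21.3, 32.4]), 75.99)
fence 3684 (array([715. ,  18.5]), array([196.4, 499.3]), 10.01, [[574.9000244140625, 247.3000030517578], [661.7000122070312, -244.39999389648438], [855.0999755859375, -210.3000030517578], [768.2999877929688, 281.3999938964844]])
```

```bash
cat > f.py <<'E'
from h import *
import pickle
for n in ("top","scene"):
    c=pickle.load(open(n+".pkl","rb")); P=cloud(c); Z=P[...,2]
    Q=P[(Z>40)&(Z<50)&(P[...,0]>560)&(P[...,0]<760)&(P[...,1]>-235)&(P[...,1]<280)]
    # front edge of fence top away from stop
    pts=[]
    for y in range(-215,260,5):
        if 40<y<160: continue
        q=Q[abs(Q[:,1]-y)<3]
        if len(q)>3: pts.append((y,np.percentile(q[:,0],2)))
    pts=np.array(pts)
    a=np.polyfit(pts[:,0],pts[:,1],1)
    for _ in range(3):
        r=pts[:,1]-np.polyval(a,pts[:,0]); a=np.polyfit(*pts[abs(r)<2.5].T,1) if (abs(r)<2.5).sum()>5 else a
    print(n,"fence x=a*y+b",a.round(4),"inl",(abs(r)<2.5).sum(),len(pts),np.round(r[::6],1), "y range",np.nanpercentile(Q[:,1],[.3,99.7]).round(1))
    S=P[(Z>30)&(Z<60)&(P[...,1]>40)&(P[...,1]<170)]
    S=S[S[:,0]<np.polyval(a,S[:,1])-6]
    for lo,hi in ((30,44),(44,48.5),(48.5,60)):
        s=S[(S[:,2]>lo)&(S[:,2]<hi)]
        if len(s)>5: print(" stop",lo,hi,len(s),"y",np.percentile(s[:,1],[1,5,50,95,99]).round(1),"x",np.percentile(s[:,0],[1,5,95,99]).round(1))
E
python3 f.py
python3 - <<'E'
from h import *
def R(yaw,tilt,sgn):
    # fence-frame stick axes -> tool: z=-stick z, y=sgn*stick y
    c,s=np.cos(yaw),np.sin(yaw); x=np.array([c,s,0]); y=np.array([-s,c,0]); z=np.array([0,0,1.])
    zt=np.sin(tilt)*x-np.cos(tilt)*z; yt=sgn*y; return np.c_[np.cross(yt,zt),yt,zt]
D=np.deg2rad
for sg in (1,-1):
  for name,p,yaw,t in [("grasp",[447,319,180],-.27,0),("grasp",[447,319,180],-.27,-15),("grasp-25",[447,319,180],-.27,-25),("lift",[447,319,270],-.27,0),("lift",[447,319,270],-.27,-20),("pushend",[590,-170,165],0,0),("pushend",[590,-170,165],0,-20),
    ("press",[468,10,140],0,40),("press20",[468,10,150],0,20),("press0",[470,10,160],0,0),("grasp-flip",[447,319,180],-.27+np.pi,0)]:
    try: q=inverse_kinematics(p,R(yaw,D(t),sg))
    except Exception as e: q=repr(e)
    print(sg,name,t,None if q is None else np.round(q,2))
E
```

```text
top fence x=a*y+b [-2.280000e-02  6.533957e+02] inl 71 72 [-1.6  1.3  0.2  0.3 -0.2  1.  -0.4  0.8 -0.7 -0.4 -0.6  0.4] y range [-230.4  262.2]
 stop 30 44 69 y [ 43.8  49.9  85.5 149.8 150. ] x [  4.6  20.9 615.6 619.5]
 stop 44 48.5 87 y [ 46.7 115.  130.1 149.3 149.7] x [ 69.4 592.5 641.8 642.4]
 stop 48.5 60 151 y [ 69.2 116.5 133.  146.7 149.1] x [ 69.5 596.6 641.6 644.1]
scene fence x=a*y+b [-2.140000e-02  6.562361e+02] inl 57 72 [ 0.8 -0.9 -1.9 -0.1 -0.2  0.1  0.2  6.2  3.9 -1.2 -0.  -0.8] y range [-229.7  264.4]
 stop 30 44 204 y [ 41.4  48.2  82.  151.9 153.5] x [-59.9 -39.4 635.7 641.8]
 stop 44 48.5 84 y [ 41.5  46.9 116.8 151.9 152.9] x [-2.490e+01 -1.000e-01  6.421e+02  6.452e+02]
 stop 48.5 60 238 y [ 42.7  53.  123.6 149.1 151.8] x [-37.7 -10.9 642.9 647. ]
1 grasp 0 [-0.71  0.46 -0.02  1.85  0.01  0.82  0.56]
1 grasp -15 [-0.53  0.56 -0.12  1.71 -0.17  1.04  0.76]
1 grasp-25 -25 [-0.45  0.65 -0.15  1.61 -0.25  1.2   0.85]
1 lift 0 [-0.72  0.36 -0.01  1.76  0.    1.03  0.57]
1 lift -20 [-0.5   0.51 -0.11  1.57 -0.22  1.3   0.78]
1 pushend 0 [-0.    0.6   0.28  1.7  -0.2   0.87  1.93]
1 pushend -20 [ 0.04  0.78  0.21  1.39 -0.08  1.33  1.81]
1 press 40 None
1 press20 20 [-0.17  0.29 -0.03  2.36  0.46  0.17  0.93]
1 press0 0 [-0.25  0.39  0.12  2.07 -0.07  0.69  1.5 ]
1 grasp-flip 0 [-1.22  0.57  0.7   1.88 -0.47  0.87 -2.12]
-1 grasp 0 [-1.22  0.57  0.7   1.88 -0.47  0.87 -2.12]
-1 grasp -15 [-1.04  0.66  0.65  1.73 -0.61  1.16 -1.96]
-1 grasp-25 -25 [-0.94  0.74  0.64  1.64 -0.69  1.35 -1.88]
-1 lift 0 [-1.26  0.45  0.74  1.78 -0.34  1.05 -2.23]
-1 lift -20 [-1.02  0.6   0.7   1.6  -0.58  1.41 -2.  ]
-1 pushend 0 [-0.3   0.72  0.77  1.72 -0.59  0.95 -0.87]
-1 pushend -20 [-0.26  0.92  0.8   1.41 -0.48  1.39 -0.99]
-1 press 40 None
-1 press20 20 [-0.67  0.34  0.59  2.38 -0.85  0.19 -0.9 ]
-1 press0 0 [-0.67  0.47  0.69  2.09 -0.45  0.73 -1.26]
-1 grasp-flip 0 [-0.71  0.46 -0.02  1.85  0.01  0.82  0.56]
```

```bash
cat >> h.py <<'E'
from scipy.spatial.transform import Rotation as Ro
import json
D=np.deg2rad
FY=-0.022                                   # fence yaw
def fence_x(y): return 652.8-0.022*y
def Rs(yaw,lean): return (Ro.from_euler("z",yaw)*Ro.from_euler("y",-lean)).as_matrix()
def Rrel(delta):  # tool axes in stick frame
    zt=np.array([np.sin(delta),0,-np.cos(delta)]); yt=np.array([0,1.,0]); return np.c_[np.cross(yt,zt),yt,zt]
def tool(point_s,pos,Rst,rel):              # put stick point point_s at world pos with stick rotation Rst
    Rr=np.array(rel["R"]); p=np.array(rel["p"])
    return np.array(pos)+Rst@(p-np.array(point_s)), Rst@Rr
NOTCH=[0,0,9.3]
E
cat > grasp.py <<'E'
from h import *
import sys
d=D(-30); Rr=Rrel(d); rel=dict(R=Rr.tolist(),p=(np.array([0,0,180])+18.7*Rr[:,2]).tolist())
S0=Rs(-0.28,D(-1)); O=np.array([445,319.7,15.])
g,Rg=tool([0,0,0],O,S0,rel)
chk={"grasp":(g,Rg),"pre":(g+[0,0,75],Rg),"lift":(g+[0,0,75],Rg),
 "pushA":tool([0,0,0],[510,-20,5],Rs(FY,0),rel),"pushA2":tool([0,0,0],[560,-20,5],Rs(FY,0),rel),
 "endB":tool([0,0,0],[612,-165,5],Rs(FY,0),rel),"endB2":tool([0,0,0],[612,-75,5],Rs(FY,0),rel),
 "press":tool(NOTCH,[573,25,22],Rs(FY,D(40)),rel),"prepress":tool(NOTCH,[555,25,40],Rs(FY,D(40)),rel)}
for k,(p,R) in chk.items():
    q=inverse_kinematics(p,R); print(k,p.round(0),None if q is None else np.round(q,2))
if len(sys.argv)>1:
    movep(g+[0,0,75],Rg); c=camera("wrist"); cv2.imwrite("pics/w1.png",c["image"])
    movel(g,max_speed=120); clamp(); s=read_state(); print(s["time"],s["finger_gap"],s["gripper_force"],s["ft_force"],s["eef_pos"],g)
    json.dump(rel,open("rel.json","w"))
E
python3 grasp.py
```

```text
grasp [439. 321. 179.] [-0.41  0.69 -0.17  1.57 -0.3   1.27  0.88]
pre [439. 321. 254.] [-0.43  0.61 -0.15  1.52 -0.32  1.41  0.84]
lift [439. 321. 254.] [-0.43  0.61 -0.15  1.52 -0.32  1.41  0.84]
pushA [501. -20. 169.] [-0.08  0.7   0.04  1.58 -0.06  1.39  1.53]
pushA2 [551. -20. 169.] [-0.07  0.78  0.03  1.42 -0.05  1.47  1.53]
endB [ 603. -165.  169.] [ 0.07  0.9   0.15  1.18 -0.03  1.59  1.75]
endB2 [603. -75. 169.] [-0.01  0.87  0.06  1.23 -0.03  1.57  1.6 ]
press [467.  27. 134.] [-0.26  0.36  0.06  2.23  0.05  0.38  1.3 ]
prepress [449.  27. 152.] [-0.32  0.3   0.11  2.26  0.02  0.41  1.32]
```

```bash
python3 grasp.py go | tail -1
```

```text
2.7917 17.51201698195055 61.27246141433716 [ 0.3088502  -0.12656797  2.32846401] [438.81089977 321.45541303 179.05058232] [438.76296275 321.49348704 178.94355661]
```

View pics/w1.png

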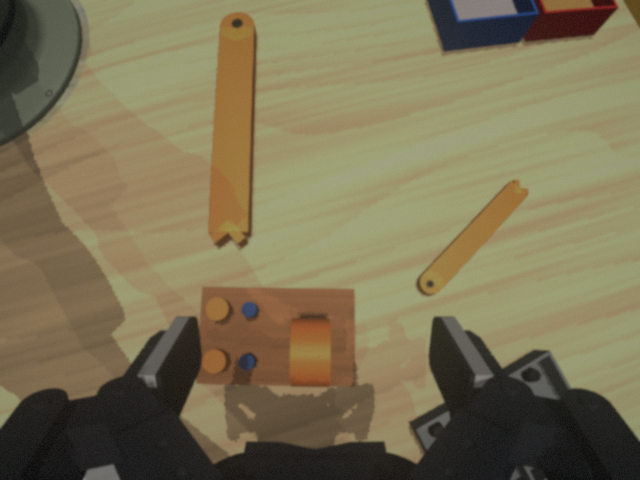

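The wrist picture shows the stick (310,350) centred between the open fingers (165 and 465), and the cutters clear at (217-250, 310-360). Grip closed at 17.5 mm, so the stick is held. Next I draw it out and check the notch.

```bash
python3 - <<'E'
from h import *
import pickle
s=read_state(); p=np.array(s["eef_pos"])
movel(p+[0,0,80],max_speed=150)
movep(p+[20,-110,90],np.array(s["tool_rot"]))   # to the right, clear of the caddy
W=camera("wrist"); S=camera("scene")
pickle.dump((W,S,read_state()),open("held.pkl","wb"))
s=read_state(); print(s["time"],s["finger_gap"],s["ft_force"])
# foot pixel predictions
rel=json.load(open("rel.json")); Rt=np.array(s["tool_rot"]); Rst=Rt@np.array(rel["R"]).T; O=np.array(s["eef_pos"])-Rst@np.array(rel["p"])
print("foot",O.round(1))
def proj(c,X):
    T=np.linalg.inv(np.array(c["cam_to_world"])); x=T[:3,:3]@X+T[:3,3]; x=x*[1,-1,-1]
    K=np.array([[c["fx"],0,c["cx"]],[0,c["fy"],c["cy"]],[0,0,1.]]); return cv2.projectPoints(x.reshape(1,3),np.zeros(3),np.zeros(3),K,np.array(c["dist_coeffs"],float))[0].ravel()
print("wrist foot",proj(W,O),"top",proj(W,O+Rst@[0,0,220.]),"scene foot",proj(S,O))
u,v=proj(S,O+Rst@[0,0,60]).astype(int); crop=cv2.resize(S["image"][v-45:v+45,u-45:u+45],(450,450),interpolation=cv2.INTER_CUBIC)
cv2.imwrite("pics/held.png",np.hstack([cv2.resize(W["image"],(600,450))[:,100:450],crop]))
E
```

```text
4.1 17.423016517716313 [-1.4637391   0.28214887 -1.48873632]
foot [464.4 210.4 104.5]
wrist foot [317.06525675 333.23292593] top [321.6912713  348.22684877] scene foot [354.42463595 264.23914272]
```

View pics/held.png

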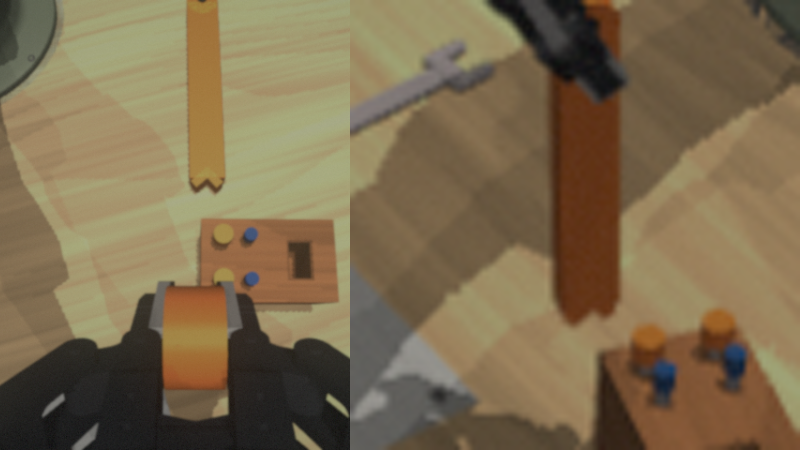

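The left panel (wrist) shows the empty slot at (300,258) and the stick clamped between the pads. The right panel (scene, 5x) shows the whole foot at (585,315), but the notch asymmetry is too small to judge. I'll hold the foot nearer the scene camera, square to it.

```bash
python3 - <<'E'
from h import *
import pickle
rel=json.load(open("rel.json")); best=None
for ang in (40,30,20,10):
  for pos in ([700,450,480],[650,420,430],[600,380,400],[560,330,380],[520,300,350]):
    Rst=(Ro.from_euler("z",D(-38))*Ro.from_euler("x",D(ang))).as_matrix()
    p,R=tool([0,0,0],pos,Rst,rel); q=inverse_kinematics(p,R)
    if q is not None: best=(ang,pos,p,R,q,Rst); break
  if best: break
ang,pos,p,R,q,Rst=best; print(ang,pos,np.round(q,2))
movep(p,R); wait(.3)
ims=[camera("scene") for _ in range(6)]
s=read_state(); print(s["time"])
S=ims[0]; pickle.dump((ims,s),open("held2.pkl","wb"))
T=np.linalg.inv(np.array(S["cam_to_world"])); K=np.array([[S["fx"],0,S["cx"]],[0,S["fy"],S["cy"]],[0,0,1.]])
def proj(X): return cv2.projectPoints(((T[:3,:3]@np.array(X)+T[:3,3])*[1,-1,-1]).reshape(1,3),np.zeros(3),np.zeros(3),K,np.array(S["dist_coeffs"],float))[0].ravel()
O=np.array(pos)
for n,x in (("foot",[0,9,0]),("+x",[16,9,0]),("-x",[-16,9,0]),("notch",[0,9,9.3]),("z30",[0,9,30])): print(n,proj(O+Rst@np.array(x,float)).round(1))
u,v=proj(O).round().astype(int)
im=np.mean([i["image"][v-20:v+20,u-20:u+20].astype(float) for i in ims],0).astype(np.uint8)
cv2.imwrite("pics/foot.png",cv2.resize(im,(560,560),interpolation=cv2.INTER_CUBIC)); print("crop origin",u-20,v-20,"x14")
E
```

```text
40 [700, 450, 480] [-0.2   0.46 -0.16  1.04 -0.75  1.42  0.8 ]
6.1833
foot [336.  245.7]
+x [327.2 245.2]
-x [344.8 246.1]
notch [336.3 240.6]
z30 [336.8 229.2]
crop origin 316 225 x14
```

View pics/foot.png

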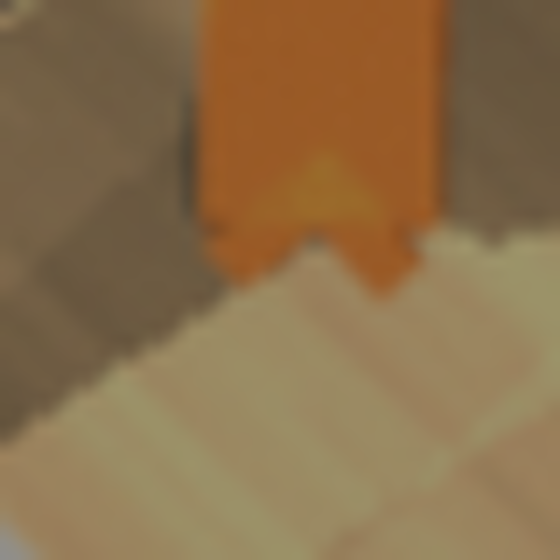

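The close-up shows the notch apex at (316,235), left tip at (240,285) and right tip at (380,295). The longer, shallower face is on the left, which is the assumed +x side, so the stick is not reversed. The foot sits about 4 mm towards -x of my prediction, so I measure its axis angle and correct the grip offset.

```bash
python3 - <<'E'
from h import *
import pickle
ims,s=pickle.load(open("held2.pkl","rb")); S=ims[0]; rel=json.load(open("rel.json"))
Rt=np.array(s["tool_rot"]); e=np.array(s["eef_pos"])
T=np.linalg.inv(np.array(S["cam_to_world"])); K=np.array([[S["fx"],0,S["cx"]],[0,S["fy"],S["cy"]],[0,0,1.]])
im=np.mean([i["image"].astype(float) for i in ims],0).astype(np.uint8); hsv=cv2.cvtColor(im,cv2.COLOR_BGR2HSV)
m=(hsv[...,1]>170)&(hsv[...,0]<16)
rows=[];
for v in range(170,240):
    u=np.flatnonzero(m[v,300:375])+300
    if 14<=len(u)<=22: rows.append((v,(u.min()+u.max())/2,len(u)))
rows=np.array(rows); a=np.polyfit(rows[:,0],rows[:,1],1); print(len(rows),rows[0],rows[-1],"slope",a[0])
def proj(X): return cv2.projectPoints(((T[:3,:3]@np.array(X)+T[:3,3])*[1,-1,-1]).reshape(1,3),np.zeros(3),np.zeros(3),K,np.array(S["dist_coeffs"],float))[0].ravel()
for dl in (0,-.01,-.02,-.03,-.04):
    Rr=Rrel(D(-30)-0); Q=Ro.from_euler("y",-dl).as_matrix()   # stick rotated by dl (lean) relative to assumed
    Rst=Rt@np.array(rel["R"]).T; g=e-18.7*Rt[:,2]; Rn=Rst@Q; O=g-Rn@[0,0,180.]
    P=np.array([proj(O+Rn@[0,9,z]) for z in (20,60,100)]); sl=np.polyfit(P[:,1],P[:,0],1)[0]
    print(dl,"slope",sl.round(4),"apex",proj(O+Rn@[0,9,9.3]).round(1),"axis u-fit",(P[:,0]-np.polyval(a,P[:,1])).round(2))
E
```

```text
68 [170. 340.  17.] [237. 338.  14.] slope -0.018198648700233827
0 slope -0.0471 apex [336.3 240.5] axis u-fit [-2.03 -1.39 -0.76]
-0.01 slope -0.0371 apex [337.2 240.6] axis u-fit [-1.15 -0.73 -0.32]
-0.02 slope -0.0272 apex [338.1 240.6] axis u-fit [-0.27 -0.07  0.13]
-0.03 slope -0.0172 apex [339.1 240.6] axis u-fit [0.61 0.59 0.57]
-0.04 slope -0.0073 apex [340.  240.6] axis u-fit [1.49 1.26 1.01]
```

```bash
python3 - <<'E'
from h import *
rel=json.load(open("rel.json")); Q=Ro.from_euler("y",0.025).as_matrix(); R=Q.T@np.array(rel["R"])
rel=dict(R=R.tolist(),p=(np.array([0,0,180])+18.7*R[:,2]).tolist()); json.dump(rel,open("rel2.json","w"))
V=Rs(FY,0); at=lambda x,y,z: tool([0,0,0],[x,y,z],V,rel)
p,Rt=at(500,-30,80); movep(p,Rt)
movel(at(500,-30,6)[0],max_speed=120,guard=15)
print("A",movel(at(510,-30,6)[0],max_speed=60,guard=10),read_state()["ft_force"])
print("A2",movel(at(555,-31,6)[0],max_speed=40,guard=10),read_state()["ft_force"],(np.array(read_state()["eef_pos"])-at(555,-31,6)[0]).round(1))
movel(at(520,-30,6)[0],max_speed=100); movel(at(500,-30,90)[0],max_speed=200)
c=camera("top"); P=cloud(c); Z=P[...,2]; cv2.imwrite("pics/t2.png",c["image"])
import pickle; pickle.dump(c,open("t2.pkl","wb")); print(read_state()["time"])
m=(Z>14)&(Z<30)&(P[...,0]>510)&(P[...,0]<660)&(P[...,1]>-170)&(P[...,1]<113)&(c["image"][...,2]<120)
r=cv2.minAreaRect(P[m][:,:2].astype(np.float32)); print(m.sum(),r,cv2.boxPoints(r).round(1).tolist())
E
```

```text
A False [-0.06737324  0.1081863  -0.95518189]
A2 False [-1.22154894 -0.06258307 -0.7613382 ] [-0.1  0.   0. ]
11.6417
455 ((611.1227416992188, 45.73444366455078), (82.5040512084961, 130.4386749267578), 1.218833327293396) [[568.5, 110.0999984741211], [571.2999877929688, -20.299999237060547], [653.7999877929688, -18.600000381469727], [651.0, 111.80000305175781]]
```

View pics/t2.png

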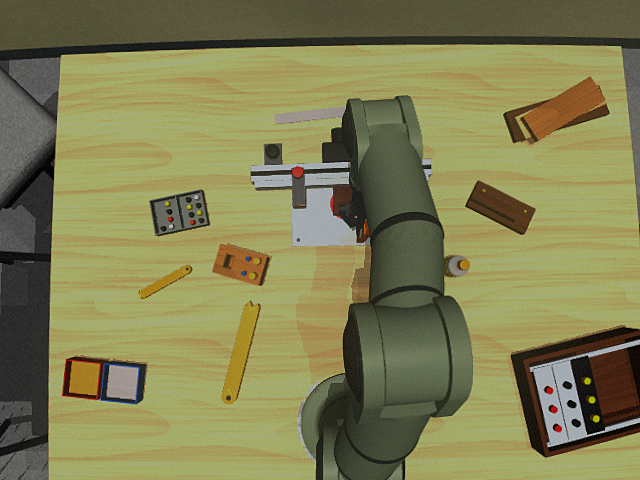

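The top view has the arm covering the cheek; only its left end shows at (343,205). I use the scene camera instead.

```bash
cat >> h.py <<'E'
def cheek(name="scene"):
    c=camera(name); P=cloud(c); Z=P[...,2]
    m=(Z>15)&(Z<28)&(P[...,0]>500)&(P[...,0]<658)&(P[...,1]>-190)&(P[...,1]<114)&(c["image"].max(2)<125)
    n,l,st,_=cv2.connectedComponentsWithStats(m.astype(np.uint8)); m=l==1+st[1:,4].argmax()
    r=cv2.minAreaRect(P[m][:,:2].astype(np.float32)); print("cheek",m.sum(),np.round(np.median(Z[m]),1),np.round(r[0],1),np.round(r[1],1),"deg",round(r[2],2),cv2.boxPoints(r).round(1).tolist())
    return c
E
python3 - <<'E'
from h import *
c=cheek(); cv2.imwrite("pics/s3.png",cv2.resize(c["image"][170:370,180:420],(720,600)))
E
```

```text
cheek 1016 21.5 [608.7 -50. ] [186.5  75.6] deg 89.95 [[570.9000244140625, -143.1999969482422], [646.4000244140625, -143.3000030517578], [646.5999755859375, 43.20000076293945], [571.0, 43.29999923706055]]
```

View pics/s3.png

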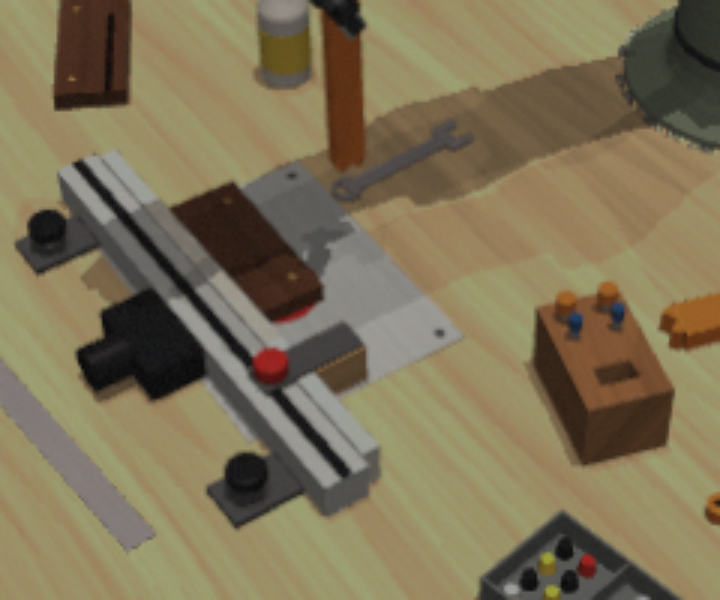

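The crop shows the cheek (250,250) close to and roughly parallel with the fence. The gap to the stop block (340,355) is still open, and the bystanders haven't moved. Now the end push along the fence.

```bash
python3 - <<'E'
from h import *
rel=json.load(open("rel2.json"))
V=Rs(FY,0); at=lambda x,y,z: tool([0,0,0],[x,y,z],V,rel)
movel(at(560,-175,90)[0],max_speed=200)
movel(at(610,-178,90)[0],max_speed=200); movel(at(610,-178,6)[0],max_speed=120,guard=15)
X=lambda y: 608-0.022*(y+110)
print(movel(at(X(-155),-155,6)[0],max_speed=60,guard=8))
hit=movel(at(X(-66),-66,6)[0],max_speed=40,guard=8); s=read_state()
e=np.array(s["eef_pos"]); print("hit",hit,s["ft_force"],"foot y",e[1]-at(X(-66),-66,6)[0][1]-66,s["time"],s["finger_gap"])
cheek()
E
```

```text
False
hit True [ 0.98134188 -5.07267618  0.87255982] foot y -75.14727397256601 16.2167 17.523860528294005
cheek 971 21.7 [605.9  15.7] [ 75.6 195.3] deg 0.2 [[567.7000122070312, 113.19999694824219], [568.4000244140625, -82.0999984741211], [644.0, -81.80000305175781], [643.2999877929688, 113.5]]
```

Contact came with the cheek's end computed at y≈114, right at the stop (≈115). Now back off, lean 40°, hook and press.

```bash
python3 - <<'E'
from h import *
rel=json.load(open("rel2.json"))
V=Rs(FY,0); at=lambda x,y,z: tool([0,0,0],[x,y,z],V,rel)
movel(at(606,-105,6)[0],max_speed=100); movel(at(600,-110,100)[0],max_speed=200); movel(at(490,-50,110)[0],max_speed=200)
L=Rs(FY,D(40)); ax=-L[:,2]; N=np.array([572.0,24,22.])
hk=lambda d: tool(NOTCH,N+ax*d,L,rel)
p,R=hk(-60); movep(p,R); wait(.2)
movel(hk(-14)[0],max_speed=120,guard=8); wait(.3)
f0=np.array(read_state()["ft_force"]); print("f0",f0.round(2),read_state()["time"])
c=cheek(); S=c
T=np.linalg.inv(np.array(S["cam_to_world"])); K=np.array([[S["fx"],0,S["cx"]],[0,S["fy"],S["cy"]],[0,0,1.]])
def proj(X): return cv2.projectPoints(((T[:3,:3]@np.array(X)+T[:3,3])*[1,-1,-1]).reshape(1,3),np.zeros(3),np.zeros(3),K,np.array(S["dist_coeffs"],float))[0].ravel()
u0,v0=235,215
print("pred notch",((proj(N-14*ax+9*L[:,1])-[u0,v0])*6).round(0),"pred axis z100",((proj(N-14*ax+9*L[:,1]+L[:,2]*90)-[u0,v0])*6).round(0))
cv2.imwrite("pics/s4.png",cv2.resize(S["image"][v0:v0+100,u0:u0+110],(660,600),interpolation=cv2.INTER_CUBIC))
E
```

```text
f0 [-0.17  0.57 -1.87] 20.2083
cheek 946 21.7 [606.8  21.1] [184.   75.5] deg 89.08 [[567.5999755859375, -70.30000305175781], [643.0999755859375, -71.5], [646.0, 112.5], [570.5999755859375, 113.69999694824219]]
pred notch [324. 267.] pred axis z100 [424. 115.]
```

View pics/s4.png

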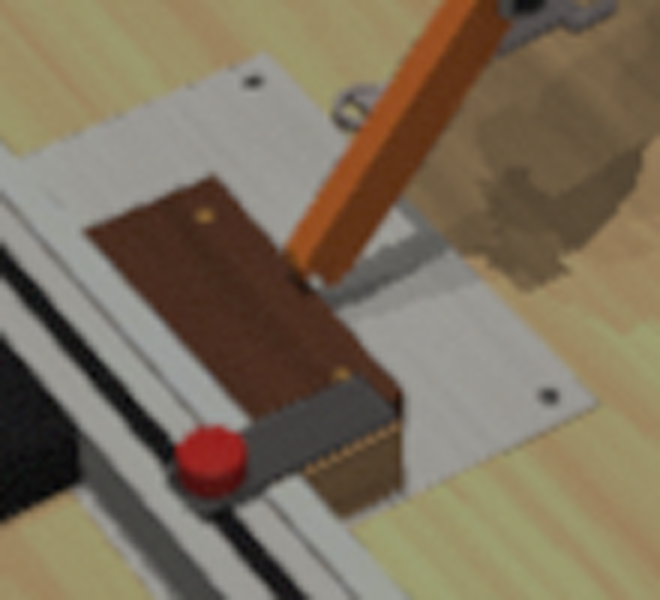

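The crop shows the notch poised over the middle of the cheek's near edge (300,275) and the cheek's end at the stop (400,395). I had the sign of the fence yaw wrong: x falls as y rises, so it is +0.022. I back off, check the cheek's near edge against the fence line, and re-hook squarely.

```bash
cat >> h.py <<'E'
FY=+0.022
def edge():
    c=camera("scene"); P=cloud(c); Z=P[...,2]
    m=(Z>15)&(Z<28)&(P[...,0]>540)&(P[...,0]<658)&(P[...,1]>-190)&(P[...,1]<110)&(c["image"].max(2)<125)
    q=P[m]; pts=np.array([(y,np.percentile(q[abs(q[:,1]-y)<3,0],3)) for y in range(-60,106,4) if (abs(q[:,1]-y)<3).sum()>6 and not 0<y<50])
    a=np.polyfit(pts[:,0],pts[:,1],1)
    for _ in range(3):
        r=pts[:,1]-np.polyval(a,pts[:,0]); a=np.polyfit(*pts[abs(r)<2].T,1)
    print("edge x=a*y+b",a.round(4),len(pts),(abs(r)<2).sum(),"at y=24",np.polyval(a,24).round(1),"y range",np.percentile(q[:,1],[.5,99.5]).round(1)); return a
E
python3 - <<'E'
from h import *
rel=json.load(open("rel2.json")); L=Rs(FY,D(40)); ax=-L[:,2]
s=read_state(); p=np.array(s["eef_pos"]); N=np.array([571.5,24,22.])
hk=lambda d: tool(NOTCH,N+ax*d,L,rel)
movel(hk(-30)[0],hk(-30)[1],max_speed=80); wait(.2)
edge()
for y in (): pass
c=camera("scene"); P=cloud(c); Z=P[...,2]
Q=P[(Z>43)&(Z<50)&(P[...,0]>560)&(P[...,0]<700)]
pts=np.array([(y,np.percentile(Q[abs(Q[:,1]-y)<3,0],3)) for y in list(range(-215,100,5))+list(range(165,240,5)) if (abs(Q[:,1]-y)<3).sum()>4])
a=np.polyfit(*pts.T,1)
for _ in range(4):
    r=pts[:,1]-np.polyval(a,pts[:,0]); a=np.polyfit(*pts[abs(r)<2.5].T,1)
print("fence",a.round(4),(abs(r)<2.5).sum(),len(pts)); print(read_state()["time"],read_state()["ft_force"])
E
```

```text
edge x=a*y+b [4.60000e-03 5.73952e+02] 28 21 at y=24 574.1 y range [-66.  103.8]
fence [-1.97000e-02  6.55769e+02] 58 78
20.925 [-0.34379182 -0.01644933 -0.27927685]
```

The cheek sits about 0.025 rad off the fence, because the end push used the wrongly yawed stick face. I redo the end push with the correct yaw, then hook and press.

```bash
python3 - <<'E'
from h import *
rel=json.load(open("rel2.json")); L=Rs(FY,D(40)); ax=-L[:,2]; V=Rs(FY,0)
N=np.array([571.5,24,22.]); hk=lambda d: tool(NOTCH,N+ax*d,L,rel); at=lambda x,y,z: tool([0,0,0],[x,y,z],V,rel)
movel(hk(-60)[0],max_speed=150); movep(*at(490,-60,110))
movel(at(612,-110,100)[0],max_speed=200); movel(at(617,-108,6)[0],max_speed=120,guard=15)
X=lambda y: 617-0.022*(y+108)
movel(at(X(-80),-80,6)[0],max_speed=60,guard=8)
hit=movel(at(X(-60),-60,6)[0],max_speed=30,guard=12); s=read_state()
print("hit",hit,np.round(s["ft_force"],1),"foot y",round(s["eef_pos"][1]-at(X(-60),-60,6)[0][1]-60,1),s["time"])
edge()
movel(at(X(-105),-105,6)[0],max_speed=100); movel(at(606,-110,100)[0],max_speed=200); movel(at(490,-50,110)[0],max_speed=200)
movep(*hk(-60)); wait(.1); movel(hk(-20)[0],max_speed=100,guard=10); wait(.2)
edge(); print(read_state()["time"])
E
```

```text
hit True [  2.  -10.3   1.6] foot y -71.8 25.1667
edge x=a*y+b [-4.100000e-03  5.740268e+02] 29 22 at y=24 573.9 y range [-73.  106.3]
edge x=a*y+b [9.900000e-03 5.743618e+02] 28 20 at y=24 574.6 y range [-65.3 105.9]
29.1
```

```bash
python3 - <<'E'
from h import *
rel=json.load(open("rel2.json")); L=Rs(FY,D(40)); ax=-L[:,2]
N=np.array([572.5,24.5,22.]); hk=lambda d: tool(NOTCH,N+ax*d,L,rel)
movel(hk(-16)[0],max_speed=60,guard=10); f0=np.array(read_state()["ft_force"])
Fr=Ro.from_euler("z",FY).as_matrix()
for g in (5,10,20,28):
    hit=movel(hk(8)[0],max_speed=25,guard=g); s=read_state()
    d=np.array(s["eef_pos"])-hk(0)[0]
    print(g,hit,"F(fence)",(Fr.T@(np.array(s["ft_force"])-f0)).round(1),"d along",(d@ax).round(2),"off",(d-ax*(d@ax)).round(2),round(s["time"],1))
    if np.linalg.norm(np.array(s["ft_force"])-f0)>22 or not hit: break
wait(.3); s=read_state(); print("hold",(Fr.T@(np.array(s["ft_force"])-f0)).round(1),s["finger_gap"])
for _ in range(3): edge()
c=camera("scene"); cv2.imwrite("pics/s5.png",cv2.resize(c["image"][215:315,235:345],(660,600),interpolation=cv2.INTER_CUBIC))
E
```

```text
5 True F(fence) [-3.5 -0.8  7.3] d along -0.83 off [-0.82 -0.15 -0.69] 30.0
10 True F(fence) [-5.3 -2.6 10.5] d along -0.53 off [-1.68 -0.63 -1.42] 30.2
20 True F(fence) [-4.6 -0.2  8.3] d along -0.23 off [-2.54 -0.8  -2.15] 30.4
28 True F(fence) [-6.1  1.2 12.3] d along -0.04 off [-3.18 -0.77 -2.68] 30.6
hold [-4.8  0.8 10. ] 17.46726625377563
edge x=a*y+b [-2.880000e-02  5.780165e+02] 28 20 at y=24 577.3 y range [-66.6 105.2]
edge x=a*y+b [-1.280000e-02  5.761132e+02] 28 20 at y=24 575.8 y range [-66.3 108.2]
edge x=a*y+b [-8.800000e-03  5.767988e+02] 30 22 at y=24 576.6 y range [-66.  103.2]
```

View pics/s5.png

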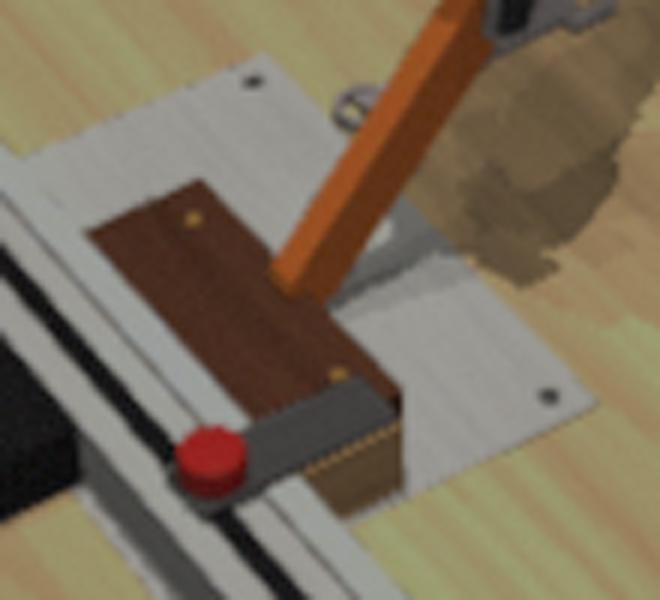

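The crop shows the stick leaning back, its notch seated on the middle of the cheek's near edge (290,285), with the cheek against the fence. The holding push is light (5 N into the fence, 10 N down), so I check the lean and press a little more in small unguarded steps.

```bash
cat > pr.py <<'E'
from h import *
rel=json.load(open("rel2.json")); L=Rs(FY,D(40)); ax=-L[:,2]; pe=L[:,0]
N=np.array([572.5,24.5,22.]); T0,R0=tool(NOTCH,N,L,rel); Fr=Ro.from_euler("z",FY).as_matrix()
f0=np.array([-.3,0,-1.])
def rep(k):
    s=read_state(); d=np.array(s["eef_pos"])-T0; dr=Ro.from_matrix(R0.T@np.array(s["tool_rot"])).as_rotvec()
    print(k,"F",(Fr.T@(np.array(s["ft_force"])-f0)).round(1),"along",(d@ax).round(2),"perp",(d@pe).round(2),"y",(d@L[:,1]).round(2),"rot",np.rad2deg(dr).round(2),"gap",round(s["finger_gap"],2),"t",round(s["time"],1))
    return np.linalg.norm(s["ft_force"])
E
python3 - <<'E'
from pr import *
rep("now")
for i in range(5):
    al=0.3+0.5*i; pp=-4.1+0.5*i
    movel(T0+ax*al+pe*pp+L[:,1]*0,R0,max_speed=15); wait(.15)
    if rep((round(al,1),round(pp,1)))>30: break
E
```

```text
now F [-5.1  1.7  9.5] along -0.07 perp -4.1 y -0.74 rot [ 0.19  0.58 -0.03] gap 17.14 t 31.1
(0.3, -4.1) F [-9.3  0.2 12.3] along 0.07 perp -4.85 y -0.31 rot [0.04 0.09 0.01] gap 17.31 t 31.5
(0.8, -3.6) F [-18.1   0.6  24. ] along 0.12 perp -4.9 y -0.45 rot [0.07 0.15 0.  ] gap 17.62 t 31.9
(1.3, -3.1) F [-26.6   0.4  34. ] along 0.16 perp -4.92 y -0.5 rot [ 0.09  0.21 -0.01] gap 16.96 t 32.3
```

```bash
python3 - <<'E'
from pr import *
movel(T0+ax*.9+pe*-3.5,R0,max_speed=15); wait(.2); rep("hold")
c=camera("top"); P=cloud(c); Z=P[...,2]
m=(Z>12)&(Z<30)&(P[...,0]>550)&(P[...,0]<652)&(P[...,1]>-120)&(P[...,1]<125)&(c["image"].max(2)<110)
n,l,st,_=cv2.connectedComponentsWithStats(m.astype(np.uint8)); m=l==1+st[1:,4].argmax()
r=cv2.minAreaRect(P[m][:,:2].astype(np.float32)); print(m.sum(),r,cv2.boxPoints(r).round(1).tolist())
for k in range(575,650,10):
    q=P[m&(abs(P[...,0]-k)<4)]; print(k,np.percentile(q[:,1],[1,99]).round(1) if len(q)>5 else None)
cv2.imwrite("pics/t6.png",cv2.resize(c["image"][150:250,270:400],(780,600),interpolation=cv2.INTER_CUBIC))
E
```

```text
hold F [-19.8  -0.3  25.5] along 0.15 perp -4.89 y -0.43 rot [0.07 0.16 0.  ] gap 17.26 t 32.8
1812 ((611.4266357421875, 28.737098693847656), (81.44949340820312, 190.1512908935547), 0.7008036375045776) [[569.5, 123.30000305175781], [571.9000244140625, -66.80000305175781], [653.2999877929688, -65.80000305175781], [651.0, 124.30000305175781]]
575 [-64.8 112.6]
585 [-65.1 112.5]
595 [-65.3 118.3]
605 [-63.5 112.2]
615 [-66. 112.]
625 [-63.2 112. ]
635 [-63.8 111.8]
645 [-63.9 111.7]
```

View pics/t6.png

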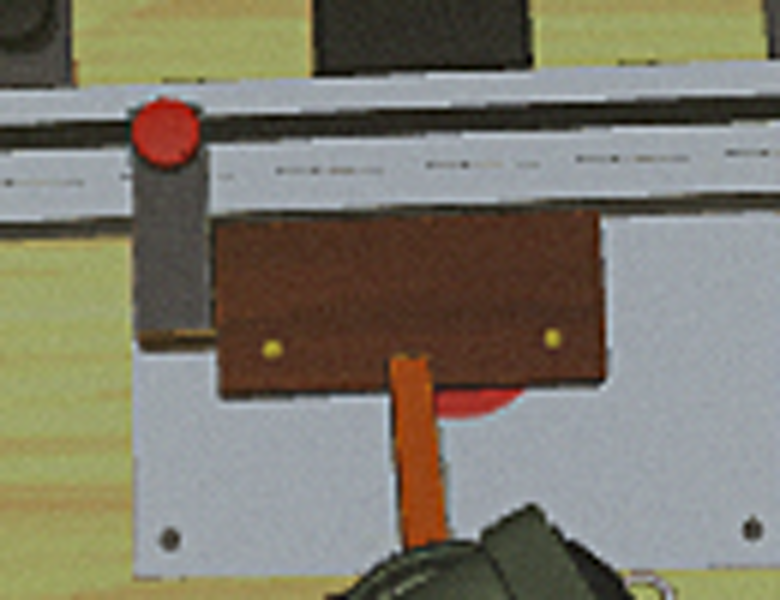

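The top view shows the cheek's back edge flush along the fence (row ~212) and its end at the stop (column ~216). The stick is on the middle of the near edge (410,360). The seam at the stop is near pixel resolution, so I check it numerically.

```bash
python3 - <<'E'
from h import *
cs=[camera("top") for _ in range(8)]; c=cs[0]
I=np.mean([x["image"].astype(float) for x in cs],0); P=np.mean([cloud(x) for x in cs],0)
# rows of image at x ~ 600..640
for v in (187,190,193,196,199,202,205):
    print(v,"x",P[v,308,0].round(0),"| u y z bgr:",[(u,P[v,u,1].round(1),P[v,u,2].round(0),*I[v,u].round(0).astype(int)) for u in range(302,310)])
def proj(X):
    T=np.linalg.inv(np.array(c["cam_to_world"])); x=(T[:3,:3]@np.array(X,float)+T[:3,3])*[1,-1,-1]
    K=np.array([[c["fx"],0,c["cx"]],[0,c["fy"],c["cy"]],[0,0,1.]]); return cv2.projectPoints(x.reshape(1,3),np.zeros(3),np.zeros(3),K,np.array(c["dist_coeffs"],float))[0].ravel().round(2)
print([ (y,z,proj([620,y,z])) for y,z in ((114,46),(114,22),(115,22),(114,0))])
E
```

```text
187 x 650.0 | u y z bgr: [(302, np.float64(121.8), np.float64(49.0), np.int64(71), np.int64(74), np.int64(76)), (303, np.float64(119.0), np.float64(51.0), np.int64(70), np.int64(74), np.int64(74)), (304, np.float64(116.4), np.float64(48.0), np.int64(75), np.int64(93), np.int64(91)), (305, np.float64(114.5), np.float64(19.0), np.int64(34), np.int64(44), np.int64(49)), (306, np.float64(111.7), np.float64(19.0), np.int64(34), np.int64(44), np.int64(54)), (307, np.float64(108.9), np.float64(20.0), np.int64(35), np.int64(48), np.int64(60)), (308, np.float64(106.1), np.float64(19.0), np.int64(38), np.int64(50), np.int64(63)), (309, np.float64(103.3), np.float64(18.0), np.int64(33), np.int64(48), np.int64(70))]
190 x 641.0 | u y z bgr: [(302, np.float64(121.9), np.float64(51.0), np.int64(72), np.int64(75), np.int64(78)), (303, np.float64(119.2), np.float64(49.0), np.int64(74), np.int64(78), np.int64(80)), (304, np.float64(116.4), np.float64(51.0), np.int64(72), np.int64(85), np.int64(94)), (305, np.float64(115.0), np.float64(5.0), np.int64(29), np.int64(37), np.int64(39)), (306, np.float64(
[... 3341 characters left out ...]
t64(54), np.int64(101), np.int64(126)), (304, np.float64(117.2), np.float64(44.0), np.int64(57), np.int64(102), np.int64(127)), (305, np.float64(114.4), np.float64(44.0), np.int64(54), np.int64(102), np.int64(121)), (306, np.float64(112.3), np.float64(21.0), np.int64(43), np.int64(59), np.int64(76)), (307, np.float64(109.6), np.float64(18.0), np.int64(36), np.int64(52), np.int64(79)), (308, np.float64(nan), np.float64(nan), np.int64(34), np.int64(52), np.int64(80)), (309, np.float64(104.0), np.float64(20.0), np.int64(33), np.int64(49), np.int64(77))]
[(114, 46, array([305.01, 195.85])), (114, 22, array([305.28, 197.39])), (115, 22, array([304.92, 197.4 ])), (114, 0, array([305.53, 198.76]))]
```

The gap at the stop is about 0.5-1.5 mm, left when the cheek rotated flush. There's time to close it: slide the cheek along the fence once more, now that it is flush, and hook and press again.

```bash
python3 - <<'E'
from pr import *
r2=json.load(open("rel2.json")); Q=Ro.from_euler("y",-0.0285).as_matrix(); R=Q.T@np.array(r2["R"])
rel=dict(R=R.tolist(),p=(np.array([0,0,180])+18.7*R[:,2]).tolist()); json.dump(rel,open("rel3.json","w"))
V=Rs(FY,0); N=np.array([572.3,25.,22.]); hk=lambda d: tool(NOTCH,N+ax*d,L,rel); at=lambda x,y,z: tool([0,0,0],[x,y,z],V,rel)
e=np.array(read_state()["eef_pos"]); movel(e-ax*55,max_speed=150); movep(*at(490,-60,110))
movel(at(608,-108,100)[0],max_speed=220); movel(at(611,-105,6)[0],max_speed=150,guard=15)
X=lambda y: 611-0.022*(y+105)
movel(at(X(-82),-82,6)[0],max_speed=60,guard=8)
f=read_state()["ft_force"]
for y in np.arange(-76,-60,1.0):
    movel(at(X(y),y,6)[0],max_speed=20); s=read_state(); dF=np.array(s["ft_force"])-f
    print(y,"Fy",dF[1].round(1),end="; ")
    if abs(dF[1])>12: break
print("t",s["time"])
cs=[camera("top") for _ in range(4)]; P=np.nanmean([cloud(x) for x in cs],0); print("z@305",[P[v,305,2].round(0) for v in range(187,206,3)])
movel(at(X(-105),-105,6)[0],max_speed=120); movel(at(600,-110,100)[0],max_speed=220); movel(at(490,-50,110)[0],max_speed=220)
movep(*hk(-55)); movel(hk(-14)[0],max_speed=100,guard=10); wait(.2); print(read_state()["time"],read_state()["ft_force"])
E
```

```text
-76.0 Fy -0.4; -75.0 Fy -2.1; -74.0 Fy -3.7; -73.0 Fy -7.4; -72.0 Fy -8.7; -71.0 Fy -10.4; -70.0 Fy -10.9; -69.0 Fy -11.7; -68.0 Fy -14.5; t 39.3417
z@305 [np.float64(21.0), np.float64(21.0), np.float64(20.0), np.float64(33.0), np.float64(40.0), np.float64(43.0), np.float64(42.0)]
43.125 [-0.29116247 -0.56665125 -0.70478012]
```

The cheek met the stop with rising force, and the depth no longer shows a gap. Now the press.

```bash
python3 - <<'E'
from pr import *
rel=json.load(open("rel3.json")); N=np.array([572.3,25.,22.]); T0,R0=tool(NOTCH,N,L,rel); import pr; pr.T0,pr.R0=T0,R0
hit=movel(T0+ax*6,R0,max_speed=30,guard=6); rep("touch")
d=(np.array(read_state()["eef_pos"])-T0)@ax
for k in np.arange(.5,4.6,.6):
    movel(T0+ax*(d+k),R0,max_speed=12); 
    if rep(round(k,1))>27: break
wait(.2); rep("hold"); 
P=np.nanmean([cloud(camera("top")) for _ in range(4)],0); print("z@305",[P[v,305,2].round(0) for v in range(187,206,3)])
for _ in range(3): edge()
rep("end")
E
```

```text
touch F [-4.3 -0.4  7.8] along 0.35 perp -0.9 y -0.15 rot [ 0.03  0.11 -0.01] gap 17.32 t 43.6
0.5 F [-14.7  -0.7  21.1] along 0.44 perp -0.98 y -0.17 rot [ 0.05  0.12 -0.01] gap 17.03 t 43.9
1.1 F [-23.7   0.4  33.8] along 0.53 perp -1.51 y -0.08 rot [ 0.07  0.18 -0.04] gap 17.34 t 44.1
hold F [-24.3   1.2  33.1] along 0.54 perp -1.5 y -0.1 rot [ 0.07  0.18 -0.04] gap 17.25 t 44.3
z@305 [np.float64(21.0), np.float64(20.0), np.float64(19.0), np.float64(29.0), np.float64(43.0), np.float64(42.0), np.float64(42.0)]
edge x=a*y+b [-3.230000e-02  5.766926e+02] 29 23 at y=24 575.9 y range [-65.2 105.4]
edge x=a*y+b [-1.370000e-02  5.769249e+02] 29 23 at y=24 576.6 y range [-65.1 105.4]
edge x=a*y+b [-2.240000e-02  5.781745e+02] 29 20 at y=24 577.6 y range [-66.  104.8]
end F [-25.4   1.   32.6] along 0.54 perp -1.48 y -0.09 rot [ 0.07  0.18 -0.03] gap 17.44 t 44.7
```

```bash
python3 - <<'E'
from pr import *
rel=json.load(open("rel3.json")); T0,R0=tool(NOTCH,np.array([572.3,25.,22.]),L,rel); import pr; pr.T0,pr.R0=T0,R0
movel(T0+ax*1.1,R0,max_speed=10); wait(.2); rep("final")
print(finish_job())
E
```

```text
final F [-18.8   1.7  24.6] along 0.49 perp -1.25 y -0.04 rot [ 0.05  0.15 -0.03] gap 17.44 t 45.1
the job is handed in; nothing more can be done
None
```

I handed the job in at 45 s with the stick still hooked over the middle of the cheek's near edge: the cheek reads flush to the fence and against the stop to within about 1 mm, held at about 19 N into the fence and 25 N down. It took three pushes to the stop and two hook-and-presses, because I first had the fence angle's sign wrong and the first press left a small gap at the stop.

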